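Open a child-resistant bottle in its leaning stand and park the cap

ROBOT

A 6-joint arm with a two-finger parallel gripper is mounted at the origin on a cart in front of the work surface, level with it; the furniture and walls round the work are solid. World frame = base frame: x ahead of the robot, y to its left, z up, the work surface at z = 0. Lengths are in m, angles in degrees, forces in N, time in s.
With the tool pointing down it reaches from about 0.4 to 0.825 m from the base axis. Payload 7 kg.
Tool frame: the origin (TCP) lies on the centre line of the jaws, within the pads' length; the fingertips stand 19 mm ahead of it and the grasp point (between the pads) is the TCP; z points along the fingers, y is the line along which they close (so a half turn about z gives the same grasp; the last joint's range is limited). The gripper opens to 88 mm and grips with 3 to 60 N. Pads are 19 mm wide; open, the fingers measure 130 mm over their backs; the gripper's body (78 mm by 193 mm) begins 47 mm behind the grasp point.
Start: joints at [79.704, 20.546, 0.682, 0, -70.136, -16.507], TCP at [0.304, 0.602, 0.246] pointing down, gripper open.
Joint ranges: [-176.03, 176.03], [-82.01, 121.73], [-58.28, 71.71], [-173.87, 95.51], [-174.79, -0.11], [-173.66, 173.66]. Speed limits (degrees/s): [136.94, 136.94, 172.46, 180, 180, 180].

INTERFACE

Orientations are given as [roll, pitch, yaw] about the fixed x, y, z axes, in that order (R = Rz(yaw) Ry(pitch) Rx(roll)).
In Python, from plant import * gives the robot as it stands. The module is installed in compiled form; this text tells all that it offers.
- The arm moves only by the tool play_rows, never from a script. Its argument "deltas" is a list of rows, each a list of 6 numbers: the shift along the world's x, y, z scaled (see below), then the turn, a rotation vector about the world's x, y, z scaled (see below). A call has 1 to 10 rows; each row shifts and turns the commanded pose from where the row before left it; what a row does not reach is not made up. The controller multiplies each number of a shift by 800 mm and each number of a turn by 180 degrees. A row lasts 1/10 s, in which the tool goes at most 50 mm and 8.59 degrees, less where a joint would pass 70% of its speed; a pose out of reach is approached as far as the arm can. A call with a number of a shift or a turn outside -1 to 1 is refused whole. A call with a gripper value outside its range is refused whole. "gripper" is the gripper command: -1 is shut, 1 is fully open, values between are in proportion, set as the call begins (left out, the last holds). The fingers move at their own pace and stop on an object; the grip force is fixed at half the most. Time passes only in rows, so rows that do not move let the fingers close. It gives the time, the measured TCP pose, the force, the opening and the grip force at its end, in the units of the state.
- get_obs(): the state, without advancing time (a new reading comes with each control period).
- snapshot(name): name is "scene" or "top" or "wrist"; returns (picture, depth): 384x512x3 uint8, blue, green, red; 384x512 float32, m along the optical axis (not along the pixel's ray), 0 where there is no reading.
- camera_model(name): a dict with "fx", "fy", "cx", "cy" (pixels), "world_to_cam" (4x4, takes a point from world to camera coordinates). Camera axes: x right, y down, z forward; pixel columns grow to the right and rows downward; lengths in m; the calibration is good to about 2 mm. A picture is of the moment at which its call begins: read the wrist's pose just before it. camera_model takes no time and is no camera call; for the wrist camera it gives the pose at the moment of the call.
- close_job(): hands the job in; it is judged then, once.
The state is a dict: "clock": time; "joint_pos": joint angles; "qvel": joint speeds; "tau": joint torques, N m; "tool_pos": TCP position; "orientation": TCP orientation; "force": force on the tool from outside, world axes, zero at the start; "moment": the same for the moment, N m; "opening": finger opening in m; "gripper_force": force on a finger pad.
Only numpy, scipy, OpenCV 4.12 (cv2) and the standard library are available. Lean on these libraries where they do the work, as an engineer would, in place of code of your own. Each camera call takes 0.05 s, during which the arm holds its last target. There are 200 camera calls.

TASK

The white bottle in the leaning stand has a red child-resistant cap: take the cap by its wing, press it down along the bottle's axis and, while keeping it pressed, turn it counter-clockwise (seen from above the cap) until it is unlocked, then lift it off the neck. Set the cap down, not dropped, in the square aluminium tray, standing on its rim with the wing up, and let go. Do not shift the tachometer, the impeller, the blower or the screwdriver.

Things in the scene. Friction and masses are not known exactly. Their poses are not given: they have to be found in the camera images.
- stand: Grey and aluminium stand, fixed to the bench, 130 x 100 mm base; it holds the bottle firmly, leaning 30 degrees from vertical towards the stand's own -x. Origin: on the base's underside, 45 mm behind its front edge; z up.
- bottle: White plastic bottle, 72 mm across, yellow and red bands, fixed in the stand. Origin: centre of its bottom; z runs along the bottle's axis, out through neck and cap (30 degrees from vertical); x is the direction in which the cap's wing lies while locked. Body to 98 mm along z, shoulder to 116, neck 38 mm across from 116 to 150 mm with two bayonet lugs.
- seal_top (a point): Point on the bottle's axis, 160 mm from its bottom, where a sprung seal pushes the cap up with about 5 N at rest and 11 N fully down (solid stop at 8 mm). Pressed at least 5 mm (aim for 6 to 7) and kept so, the cap turns counter-clockwise about the bottle's +z; at 50 to 125 degrees of turn (aim for 70) it is free to be pulled along +z. Clockwise is blocked, and turning unpressed too.
- cap: Red cap, loose, 60 g, locked on the bottle at the start. 60 mm across, skirt and top disc together 38 mm high. Origin: centre of the skirt's open lower rim; z up through the wing. At the start the origin lies 128 mm along the bottle's axis and the cap's x along the bottle's x. It must rise about 30 mm along the bottle's axis to clear the neck.
- wing (a point): Middle of the cap's wing, 52 mm from the cap's origin along its z: an upright bar to grip, 52 mm long along the cap's x, 15 mm thick in y, rising from the top disc (38 mm above the origin) to 65 mm. Fingers straddle it along y; their tips can rest on the disc on either side to press.
- tray: Square aluminium tray with a black rubber mat, 110 x 110 mm, walls 16 mm high and 4 mm thick, fixed to the bench. Origin: centre of its underside; x and y along its sides. The upper face of the mat lies 6 mm above the origin. The tray and the yellow bin change places from start to start.
- yellow_bin: Open yellow plastic parts bin, 115 x 75 x 50 mm, fixed, a bystander. Origin: centre of its underside; long side along x.
- tachometer: Orange hand tachometer, 54 x 114 x 30 mm, loose bystander. Origin: centre of its underside.
- impeller: Black fan impeller, 55 mm across, 20 mm high, loose bystander. Origin: centre of its underside.
- blower: Black blower fan, 78 x 84 x 29 mm, loose bystander. Origin: centre of its underside.
- screwdriver: Screwdriver with yellow handle, 160 mm long along its y, 22 mm thick, loose bystander. Origin: centre of its underside.

How it is judged:
By the outcome, as a careful person would: the job done as asked, in the order asked, and still so for the second after the job is handed in, with the robot touching nothing.
It also fails if it takes over 48 s, if anything falls off the work surface, if the arm or the gripper's body presses on something with over 40 N, if the wrist force passes 120 N, or if a joint passes its speed limit or range.

## Working session

There is one attempt and no reset: what is moved stays moved. The work goes in short steps, Python scripts to look and compute and a tool call to move; the robot and the scene stay as the last step left them, time stands still between calls to the robot, and variables do not carry over. Pictures are saved under pics/ and viewed, at most 10 in all, crops included, and the job is handed in when it is done.

Besides the shell and the picture viewer there is one more tool, called after "Request:" as name(argument=value, ...), one argument or row to a line, values as JSON. play_rows: Moves the arm, as the interface text tells. Its arguments: {"type":"object","properties":{"deltas":{"type":"array","items":{"type":"array","items":{"type":"number","minimum":-1,"maximum":1}}},"gripper":{"type":"number"}},"required":["deltas"]}

```bash
mkdir -p pics
python3 - <<'E'
from plant import *
import cv2,numpy as np
o=get_obs();print({k:np.round(v,3) for k,v in o.items()})
for n in("scene","top"):
    p,d=snapshot(n);cv2.imwrite(f"pics/{n}0.png",p);np.save(f"pics/{n}0.npy",d);m=camera_model(n);print(n,{k:np.round(v,4).tolist() for k,v in m.items()},(d>0).mean())
E
```

```text
{'clock': np.float64(0.0), 'joint_pos': array([ 7.9706e+01,  2.0592e+01,  6.3300e-01, -2.0000e-02, -7.0136e+01,
       -1.6505e+01]), 'qvel': array([ 0.006, -0.052,  0.034, -0.015, -0.115,  0.061]), 'tau': array([ 2.0000e-03, -5.8272e+01,  2.9305e+01,  6.9970e+00,  7.0000e-03,
       -0.0000e+00]), 'tool_pos': array([0.304, 0.602, 0.245]), 'orientation': array([ 1.79904e+02, -9.00000e-03, -2.68070e+01]), 'force': array([-0.12 ,  0.169,  0.8  ]), 'moment': array([-0.045,  0.011, -0.023]), 'gripper_force': np.float64(0.0), 'opening': np.float64(0.088)}
scene {'fx': 392.6121, 'fy': 392.6121, 'cx': 258.0465, 'cy': 191.7296, 'world_to_cam': [[0.7835, -0.6211, -0.0181, -0.4244], [-0.4884, -0.5975, -0.6359, 0.3669], [0.3841, 0.5071, -0.7715, 0.8314], [0.0, 0.0, 0.0, 1.0]]} 0.9959716796875
top {'fx': 361.0752, 'fy': 361.0752, 'cx': 256.7572, 'cy': 189.0504, 'world_to_cam': [[0.021, -0.9998, -0.0042, 0.0111], [-0.9954, -0.0205, -0.0934, 0.5842], [0.0933, 0.0061, -0.9956, 1.1194], [0.0, 0.0, 0.0, 1.0]]} 0.9960530598958334
```

View pics/scene0.png

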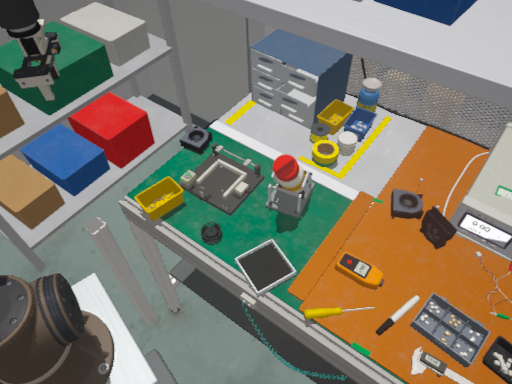

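View pics/top0.png

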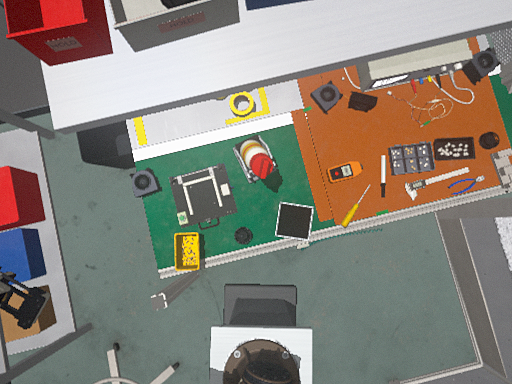

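The scene image shows the bottle and red cap at (288,170), the tray at (265,265) and the bin at (160,198). The top image shows the cap at (262,166), with the bottle leaning towards the robot and to the right, and the tray at (294,221).

```bash
cat > h.py <<'E'
import cv2,numpy as np
from plant import *
def cloud(d,m):
    v,u=np.mgrid[:384,:512]; c=np.stack([(u-m["cx"])/m["fx"]*d,(v-m["cy"])/m["fy"]*d,d],-1)
    W=np.linalg.inv(m["world_to_cam"]); return c@W[:3,:3].T+W[:3,3]
def red(p):
    h=cv2.cvtColor(p,cv2.COLOR_BGR2HSV); return (((h[...,0]<6)|(h[...,0]>174))&(h[...,1]>150)&(h[...,2]>60))
def ray(m,u,v,z):
    W=np.linalg.inv(m["world_to_cam"]); r=W[:3,:3]@np.array([(u-m["cx"])/m["fx"],(v-m["cy"])/m["fy"],1]); t=(z-W[2,3])/r[2]; return W[:3,3]+t*r
E
python3 - <<'E'
from h import *
for n in("scene","top"):
    p=cv2.imread(f"pics/{n}0.png");d=np.load(f"pics/{n}0.npy");m=camera_model(n);P=cloud(d,m)
    box=np.zeros((384,512),bool)
    if n=="scene": box[145:225,262:320]=1
    else: box[130:190,230:285]=1
    k=red(p)&box&(P[...,2]>.05)
    q=P[k];print(n,k.sum(),q.mean(0).round(4),np.percentile(q,[2,98],axis=0).round(3).tolist())
    w=(p.min(2)>150)&(p.max(2).astype(int)-p.min(2)<40)&box&(P[...,2]>.03)&(P[...,2]<.3)
    print(" white",P[w].mean(0).round(3),w.sum())
    # tray mat
    b=np.zeros_like(box)
    if n=="scene": b[235:300,230:300]=1
    else: b[195:245,270:320]=1
    t=((p.max(2)<70)&b).astype(np.uint8);cs,_=cv2.findContours(t,0,2);c=max(cs,key=cv2.contourArea);r=cv2.minAreaRect(c);bx=cv2.boxPoints(r)
    X=np.array([ray(m,*a,.006) for a in bx]);print(" mat",r,X.round(4).tolist(),X.mean(0).round(4), np.median(P[t>0],0).round(4))
    if n=="top":
        im=cv2.resize(p[110:260,120:390],None,fx=2.9,fy=2.9,interpolation=cv2.INTER_CUBIC);cv2.imwrite("pics/tc.png",im)
E
```

```text
scene 509 [ 0.6278 -0.0013  0.1855] [[0.603, -0.018, 0.147], [0.655, 0.033, 0.212]]
 white [0.682 0.007 0.11 ] 151
 mat ((264.7692565917969, 265.8461608886719), (35.473934173583984, 39.939178466796875), 60.2551155090332) [[0.4462, -0.0428, 0.006], [0.5503, -0.0526, 0.006], [0.5271, -0.1472, 0.006], [0.4295, -0.1348, 0.006]] [ 0.4883 -0.0944  0.006 ] [ 0.4863 -0.0958  0.0063]
top 406 [0.6345 0.0125 0.195 ] [[0.601, -0.016, 0.168], [0.669, 0.04, 0.213]]
 white [0.682 0.04  0.11 ] 309
 mat ((293.88995361328125, 220.76998901367188), (30.264171600341797, 30.688434600830078), 8.130102157592773) [[0.4434, -0.0435, 0.006], [0.5409, -0.056, 0.006], [0.5291, -0.1525, 0.006], [0.4319, -0.1394, 0.006]] [ 0.4863 -0.0979  0.006 ] [ 0.4857 -0.0979  0.0053]
```

Run:
```python
from h import *
o=get_obs();m=camera_model("wrist");W=np.linalg.inv(m["world_to_cam"]);from scipy.spatial.transform import Rotation as R
Rt=R.from_euler('xyz',o["orientation"],degrees=True).as_matrix()
print("cam in tool",(Rt.T@(W[:3,3]-o["tool_pos"])).round(3),(Rt.T@W[:3,:3]).round(3).tolist(),m["fx"],m["cx"],m["cy"])
d=np.load("pics/top0.npy");P=cloud(d,camera_model("top"))
for c in(180,260,300):print([(r,P[r,c].round(2).tolist()) for r in range(40,150,10)])
p=cv2.imread("pics/top0.png");k=red(p);k[:130]=0;k[190:]=0;k[:,:230]=0;k[:,285:]=0
for z in np.arange(.16,.22,.01):
    s=k&(P[...,2]>z)&(P[...,2]<z+.01);print(round(z,2),s.sum(),P[s].mean(0).round(3))
```

```text
cam in tool [ 0.072 -0.001 -0.141] [[0.0, -0.964, -0.264], [1.0, -0.0, 0.001], [-0.001, -0.264, 0.964]] 266.1929353460319 251.39110297625152 188.50038832889325
[(40, [0.84, 0.18, 0.47]), (50, [0.82, 0.18, 0.48]), (60, [0.8, 0.18, 0.47]), (70, [0.78, 0.18, 0.48]), (80, [0.76, 0.18, 0.48]), (90, [0.74, 0.18, 0.47]), (100, [0.72, 0.18, 0.47]), (110, [0.85, 0.28, -0.0]), (120, [0.81, 0.28, -0.0]), (130, [0.78, 0.28, 0.0]), (140, [0.74, 0.28, 0.0])]
[(40, [0.84, 0.02, 0.47]), (50, [0.82, 0.02, 0.47]), (60, [0.8, 0.02, 0.47]), (70, [0.78, 0.02, 0.47]), (80, [0.76, 0.02, 0.47]), (90, [0.92, 0.02, -0.0]), (100, [0.88, 0.02, -0.0]), (110, [0.85, 0.02, 0.0]), (120, [0.81, 0.02, 0.0]), (130, [0.78, 0.02, -0.0]), (140, [0.73, 0.02, 0.06])]
[(40, [0.84, -0.06, 0.47]), (50, [0.82, -0.06, 0.48]), (60, [0.8, -0.06, 0.48]), (70, [0.78, -0.06, 0.47]), (80, [0.95, -0.11, 0.01]), (90, [0.92, -0.11, 0.01]), (100, [0.89, -0.11, 0.0]), (110, [0.85, -0.11, 0.01]), (120, [0.82, -0.11, 0.0]), (130, [0.78, -0.11, 0.01]), (140, [0.75, -0.11, 0.01])]
0.16 28 [0.645 0.012 0.168]
0.17 85 [0.637 0.011 0.176]
0.18 124 [0.64  0.02  0.185]
0.19 91 [0.63  0.012 0.194]
0.2 59 [0.629 0.003 0.205]
0.21 16 [0.639 0.001 0.212]
```

View pics/tc.png

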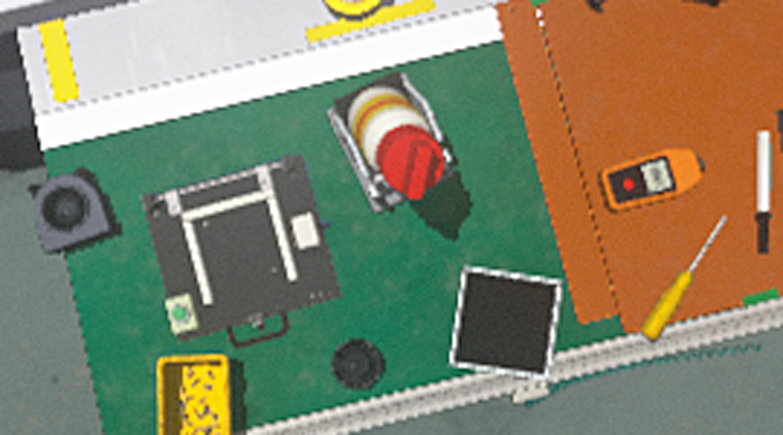

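The crop shows the cap at about (412,165), the wing running upper-left to lower-right around (425,165), and the tray at (505,322). I'll go above and in front of the cap, tilted along the estimated axis, for a close look.

Request:
play_rows(
  deltas=[
    [0.022,-0.0525,0.0055,0,0,-0.042],
    [0.022,-0.0525,0.0055,0,0,-0.042],
    [0.022,-0.0525,0.0055,0,0,-0.042],
    [0.022,-0.0525,0.0055,0,0,-0.042],
    [0.022,-0.0525,0.0055,0,0,-0.042],
    [0.022,-0.0525,0.0055,0,0,-0.042],
    [0.022,-0.0525,0.0055,0,0,-0.042],
    [0.022,-0.0525,0.0055,0,0,-0.042],
    [0.022,-0.0525,0.0055,0,0,-0.042],
    [0.022,-0.0525,0.0055,0,0,-0.042],
  ],
)

```text
clock: 1.1
tool_pos: [0.4805, 0.1806, 0.2897]
orientation: [180.0, 0.0, -102.7]
force: [0.9, 0.3, 0.8]
opening: 0.0875
gripper_force: 0.0
```

Request:
play_rows(
  deltas=[
    [0.022,-0.0525,0.0055,0,0,-0.042],
    [0.022,-0.0525,0.0055,0,0,-0.042],
    [0.022,-0.0525,0.0055,0,0,-0.042],
    [0.022,-0.0525,0.0055,0,0,-0.042],
    [0.022,-0.0525,0.0055,0,0,-0.042],
    [0,0,0,0.021,-0.036,0],
    [0,0,0,0.021,-0.036,0],
    [0,0,0,0.021,-0.036,0],
    [0,0,0,0.021,-0.036,0],
    [0,0,0,0,0,0],
  ],
)

```text
clock: 2.1
tool_pos: [0.5658, -0.0285, 0.311]
orientation: [-174.6, 29.8, -138.9]
force: [-0.1, -0.2, 0.5]
opening: 0.0881
gripper_force: 0.0
```

Run:
```python
from h import *
o=get_obs();print(o["clock"],o["tool_pos"].round(4),o["orientation"].round(1),o["joint_pos"].round(1))
m=camera_model("wrist");p,d=snapshot("wrist");np.savez("pics/w1.npz",p=p,d=d,**m);cv2.imwrite("pics/w1.png",p)
P=cloud(d,m);k=red(p)&(P[...,2]>.1)&(P[...,2]<.3);q=P[k];print(k.sum(),q.mean(0),np.percentile(q,[1,99],axis=0).round(3).tolist())
```

```text
2.1 [ 0.5658 -0.0285  0.311 ] [-174.6   29.8 -138.9] [  9.5  -4.5 -21.  -14.4 -45.8 -52.4]
2185 [0.6265552  0.00245663 0.18596781] [[0.6, -0.019, 0.151], [0.654, 0.033, 0.213]]
```

View pics/w1.png

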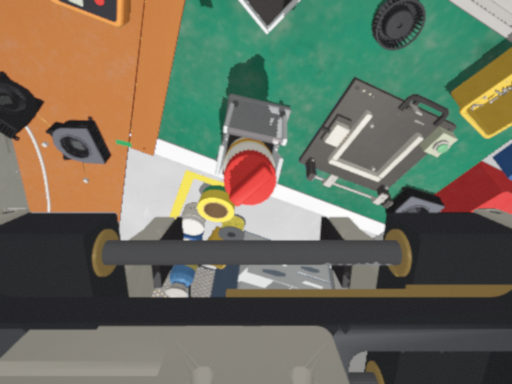

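The wrist view shows the cap at (250,178), with the wing rising to its lower left and the stand behind it. Next I'll fit the disc plane, axis and wing from the depth.

```bash
cat > fit.py <<'E'
from h import *
import sys
z=np.load(sys.argv[1]);m={k:z[k] for k in z.files if k not in"pd"};p,d=z["p"],z["d"]
P=cloud(d,m);k=red(p)&(P[...,2]>.1)&(P[...,2]<.3);q=P[k];N=np.cos(np.radians(30))
rng=np.random.default_rng(0);best=0
for _ in range(3000):
    t=q[rng.choice(len(q),3)];n=np.cross(t[1]-t[0],t[2]-t[0]);l=np.linalg.norm(n)
    if l<1e-5:continue
    n/=l;n*=np.sign(n[2])
    if abs(n[2]-N)>.05: continue
    s=(abs((q-t[0])@n)<.0012).sum()
    if s>best:best,bn,b0=s,n,t[0]
for _ in range(5):
    i=q[abs((q-b0)@bn)<.0015];b0=i.mean(0);bn=np.linalg.svd(i-b0)[2][2];bn*=np.sign(bn[2])
print("plane",len(i),bn.round(3),"tilt",np.degrees(np.arccos(bn[2])).round(1),"lean yaw",np.degrees(np.arctan2(bn[1],bn[0])).round(1))
bn=np.r_[bn[:2]/np.linalg.norm(bn[:2])*.5,N] # known tilt 30
h=(q-b0)@bn;print("height hist",np.histogram(h,np.arange(-.04,.04,.004)))
e1=np.cross([0,0,1],bn);e1/=np.linalg.norm(e1);e2=np.cross(bn,e1)
uv=lambda X:np.c_[(X-b0)@e1,(X-b0)@e2]
D=uv(q[abs(h)<.0025]).astype(np.float32);c,r=cv2.minEnclosingCircle(D);print("circle r",r)
S=uv(q[(h<-.006)&(h>-.034)]) # skirt side: circle r .03
from scipy.optimize import least_squares
f=least_squares(lambda x:np.hypot(S[:,0]-x[0],S[:,1]-x[1])-.03,c,loss="soft_l1",f_scale=.001);print("disc c",np.round(c,4),"skirt c",f.x.round(4),len(S),"rms",np.sqrt(np.mean(f.fun**2)))
T=q[(h>.022)&(h<.031)];t=uv(T);tc=t.mean(0);w=np.linalg.svd(t-tc)[2][0];wx=w[0]*e1+w[1]*e2
r=cv2.minAreaRect((t*1000).astype(np.float32));print("wing top",len(T),h[h>.015].max(),"c",tc.round(4),"rect mm",r)
wx*=np.sign(wx[0]);print("wing dir",wx.round(3),"yaw",np.degrees(np.arctan2(wx[1],wx[0])),"ang in e1e2",np.degrees(np.arctan2(wx@e2,wx@e1)))
for nm,cc in(("disc",c),("skirt",f.x),("wingtop",tc)):
    C=b0+cc[0]*e1+cc[1]*e2;print(nm,"disc-top centre",C.round(4),"wing mid",(C+.014*bn).round(4))
print("axis",bn.round(4))
E
python3 fit.py pics/w1.npz
python3 - <<'E'
from h import *
p=cv2.imread("pics/w1.png");cv2.imwrite("pics/w1c.png",cv2.resize(p[130:215,200:300],None,fx=6,fy=6,interpolation=cv2.INTER_CUBIC))
for n in("scene","top"):
    p=cv2.imread(f"pics/{n}0.png");
    if n=="scene":p[:145]=0;p[225:]=0;p[:,:262]=0;p[:,320:]=0
    else:p[:130]=0;p[190:]=0;p[:,:230]=0;p[:,285:]=0
    np.savez(f"pics/{n}0.npz",p=p,d=np.load(f"pics/{n}0.npy"),**camera_model(n))
E
python3 fit.py pics/scene0.npz;python3 fit.py pics/top0.npz
```

```text
plane 1131 [-0.449 -0.228  0.864] tilt 30.2 lean yaw -153.0
height hist (array([  0,   0,   3,  11,  10,  14,  18,  47,  20, 610, 614,  25,  34,
        32,  35,  44, 625,  43,   0]), array([-4.00000000e-02, -3.60000000e-02, -3.20000000e-02, -2.80000000e-02,
       -2.40000000e-02, -2.00000000e-02, -1.60000000e-02, -1.20000000e-02,
       -8.00000000e-03, -4.00000000e-03, -3.46944695e-17,  4.00000000e-03,
        8.00000000e-03,  1.20000000e-02,  1.60000000e-02,  2.00000000e-02,
        2.40000000e-02,  2.80000000e-02,  3.20000000e-02,  3.60000000e-02]))
circle r 0.029354453086853027
disc c [-0.0023  0.0033] skirt c [-0.0026  0.0041] 117 rms 0.0005186184529528645
wing top 695 0.02885530148082769 c [-0.0028  0.0025] rect mm ((-3.0205039978027344, 3.534902572631836), (50.829071044921875, 15.295122146606445), 54.64813232421875)
wing dir [ 0.891 -0.201  0.406] yaw -12.729649181047993 ang in e1e2 54.28389732599971
disc disc-top centre [0.6327 0.0077 0.1806] wing mid [0.6265 0.0046 0.1928]
skirt disc-top centre [0.6332 0.0083 0.181 ] wing mid [0.6269 0.0052 0.1931]
wingtop disc-top centre 
[... 1733 characters left out ...]

        2.40000000e-02,  2.80000000e-02,  3.20000000e-02,  3.60000000e-02]))
circle r 0.029172150418162346
disc c [ 0.0008 -0.0064] skirt c [ 0.0011 -0.0079] 71 rms 0.0007801796653314501
wing top 96 0.03028455011892852 c [-0.0009 -0.0069] rect mm ((-0.6356916427612305, -6.934906005859375), (49.89276123046875, 14.617485046386719), 52.18327713012695)
wing dir [ 0.901 -0.184  0.392] yaw -11.529305167534822 ang in e1e2 51.59736742057086
disc disc-top centre [0.6328 0.0088 0.1804] wing mid [0.6268 0.0052 0.1925]
skirt disc-top centre [0.6319 0.0078 0.1797] wing mid [0.6259 0.0042 0.1918]
wingtop disc-top centre [0.6316 0.01   0.1802] wing mid [0.6256 0.0064 0.1923]
axis [-0.4289 -0.2571  0.866 ]
```

View pics/w1c.png

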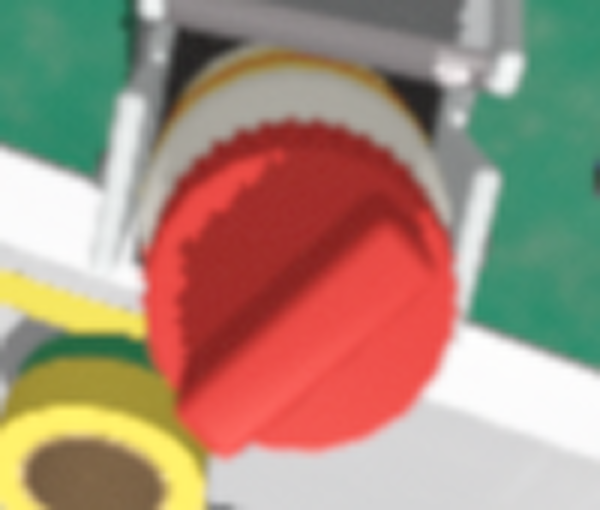

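```bash
cat > go.py <<'E'
from h import *
from scipy.spatial.transform import Rotation as R
A=np.array([-.446,-.227,.866]);A/=np.linalg.norm(A);Wd=np.array([.891,-.203,.406]);Wd-=A*(Wd@A);Wd/=np.linalg.norm(Wd)
D=np.array([.6328,.0080,.1805])
def show(pos,Rt=None):
    o=get_obs();dp=(np.array(pos)-o["tool_pos"]);print("t",o["clock"],"shift mm",(dp*1e3).round(1),"scaled",(dp/.8).round(4))
    if Rt is not None:
        v=(R.from_matrix(Rt)*R.from_euler('xyz',o["orientation"],degrees=True).inv()).as_rotvec(degrees=True);print("rotvec deg",v.round(2),np.linalg.norm(v).round(1),"scaled",(v/180).round(4))
tx=-Wd;tz=-A;RG=np.c_[tx,np.cross(tz,tx),tz]
E
python3 - <<'E'
from go import *
show(D+.07*A,RG); print("A/0.8 per mm",(A*.001/.8).round(6), "A*10/180",(A*10/180).round(4))
E
```

```text
t 2.15 shift mm [ 34.7  20.7 -70.6] scaled [ 0.0434  0.0258 -0.0882]
rotvec deg [ 19.96  10.9  -42.39] 48.1 scaled [ 0.1109  0.0605 -0.2355]
A/0.8 per mm [-0.000557 -0.000284  0.001082] A*10/180 [-0.0248 -0.0126  0.0481]
```

Request:
play_rows(
  deltas=[
    [0.0072,0.0043,-0.0147,0.0185,0.0101,-0.0393],
    [0.0072,0.0043,-0.0147,0.0185,0.0101,-0.0393],
    [0.0072,0.0043,-0.0147,0.0185,0.0101,-0.0393],
    [0.0072,0.0043,-0.0147,0.0185,0.0101,-0.0393],
    [0.0072,0.0043,-0.0147,0.0185,0.0101,-0.0393],
    [0.0072,0.0043,-0.0147,0.0185,0.0101,-0.0393],
    [0,0,0,0,0,0],
    [0,0,0,0,0,0],
  ],
  gripper=0.15,
)

```text
clock: 2.95
tool_pos: [0.6032, -0.0065, 0.2407]
orientation: [161.5, 23.9, 167.6]
force: [-0.1, -0.0, -0.0]
opening: 0.0505
gripper_force: 0.0
```

```bash
python3 - <<'E'
from go import *
o=get_obs();print(o["joint_pos"].round(1),o["opening"])
m=camera_model("wrist");p,d=snapshot("wrist");np.savez("pics/w2.npz",p=p,d=d,**m);cv2.imwrite("pics/w2.png",p)
show(D+.07*A,RG);show(D+.021*A,RG)
E
python3 fit.py pics/w2.npz | grep -v hist
```

```text
[  13.2    1.7  -25.5  -12.3  -34.2 -103.3] 0.05046484199904503
t 3.0 shift mm [-1.7 -1.2 -0.2] scaled [-0.0021 -0.0015 -0.0003]
rotvec deg [ 0.13  0.01 -0.31] 0.3 scaled [ 0.0007  0.0001 -0.0017]
t 3.0 shift mm [ 20.1   9.9 -42.6] scaled [ 0.0252  0.0124 -0.0533]
rotvec deg [ 0.13  0.01 -0.31] 0.3 scaled [ 0.0007  0.0001 -0.0017]
plane 2427 [-0.447 -0.225  0.866] tilt 30.0 lean yaw -153.3
         20,   21,   20,   23,   32, 1128,   55,    0]), array([-4.00000000e-02, -3.60000000e-02, -3.20000000e-02, -2.80000000e-02,
       -2.40000000e-02, -2.00000000e-02, -1.60000000e-02, -1.20000000e-02,
       -8.00000000e-03, -4.00000000e-03, -3.46944695e-17,  4.00000000e-03,
        8.00000000e-03,  1.20000000e-02,  1.60000000e-02,  2.00000000e-02,
        2.40000000e-02,  2.80000000e-02,  3.20000000e-02,  3.60000000e-02]))
circle r 0.029877888038754463
disc c [0.0017 0.002 ] skirt c [0.0019 0.0018] 272 rms 0.000537331162330797
wing top 1202 0.029089670506630527 c [-0.0005 -0.0017] rect mm ((0.4648594856262207, -0.790374755859375), (46.22661209106445, 14.425352096557617), 55.12248611450195)
wing dir [ 0.892 -0.191  0.41 ] yaw -12.118310436334944 ang in e1e2 55.098556473865266
disc disc-top centre [0.6332 0.0087 0.1811] wing mid [0.6269 0.0055 0.1932]
skirt disc-top centre [0.6331 0.0085 0.1811] wing mid [0.6269 0.0054 0.1932]
wingtop disc-top centre [0.6293 0.0092 0.1793] wing mid [0.6231 0.0061 0.1914]
axis [-0.4465 -0.2249  0.866 ]
```

View pics/w2.png

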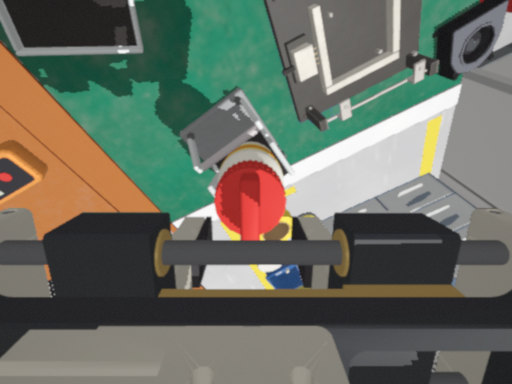

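The wing stands upright in the picture at column 250, between the fingers, so the alignment is good. I'll descend and close.

Request:
play_rows(
  deltas=[
    [0.0064,0.0033,-0.0131,0,0,-0.001],
    [0.0064,0.0033,-0.0131,0,0,0],
    [0.0064,0.0033,-0.0131,0,0,0],
    [0.0063,0.0032,-0.0132,0,0,0],
    [0,0,0,0,0,0],
  ],
)

```text
clock: 3.5
tool_pos: [0.6235, 0.0038, 0.1969]
orientation: [161.4, 23.8, 167.1]
force: [1.4, -0.4, 1.1]
opening: 0.0503
gripper_force: 0.0
```

Request:
play_rows(
  deltas=[
    [0,0,0,0,0,0],
    [0,0,0,0,0,0],
    [0,0,0,0,0,0],
    [0,0,0,0,0,0],
    [0,0,0,0,0,0],
  ],
  gripper=-1,
)

```text
clock: 4.0
tool_pos: [0.6233, 0.0035, 0.1994]
orientation: [161.3, 24.0, 167.1]
force: [0.1, -3.0, -0.6]
opening: 0.0157
gripper_force: 2.7
```

```bash
sed -i 's/^D=.*/D=np.array([.6331,.0086,.1811])/' go.py
python3 - <<'E'
from go import *
show(D+.0125*A,RG); o=get_obs();print("height",(o["tool_pos"]-D)@A,"f along",o["force"]@A)
E
```

```text
t 4.0 shift mm [ 4.2  2.3 -7.4] scaled [ 0.0053  0.0028 -0.0093]
rotvec deg [-0.    0.02  0.12] 0.1 scaled [-0.      0.0001  0.0006]
height 0.021321108655949005 f along 0.097346246580151
```

Request:
play_rows(
  deltas=[
    [0.0012,0.0006,-0.0023,0,0,0],
    [0.0012,0.0006,-0.0023,0,0,0],
    [0.0012,0.0006,-0.0023,0,0,0],
    [0,0,0,0,0,0],
    [0,0,0,0,0,0],
  ],
)

```text
clock: 4.5
tool_pos: [0.6261, 0.0048, 0.1938]
orientation: [161.3, 23.9, 167.1]
force: [-5.8, -1.7, 6.8]
opening: 0.0148
gripper_force: 30.0
```

```bash
cat > s.py <<'E'
from go import *
o=get_obs();r=o["tool_pos"]-D;f=o["force"]
print(o["clock"],"h",(r@A*1e3).round(2),"lat mm",((r-A*(r@A))*1e3).round(2),"f ax",(f@A).round(1),"lat",(f-A*(f@A)).round(1),"M ax",(o["moment"]@A).round(2),o["moment"].round(2),"grip",o["gripper_force"],o["opening"],"J",o["joint_pos"].round(0))
E
python3 s.py
```

```text
4.5 h 15.0 lat mm [-0.28 -0.36 -0.24] f ax 8.8 lat [-1.9  0.3 -0.9] M ax 0.06 [-0.84  2.08  0.18] grip 29.98270869255066 0.014846770270859152 J [  14.    7.  -26.  -14.  -28. -102.]
```

Request:
play_rows(
  deltas=[
    [-0.0003,0.0001,-0.001,0,0,0],
    [0.0006,0.0003,-0.0003,0,0,0],
    [0,0,0,0,0,0],
  ],
)

```text
clock: 4.8
tool_pos: [0.6265, 0.005, 0.193]
orientation: [161.3, 24.0, 167.1]
force: [-5.6, -2.7, 7.6]
opening: 0.0151
gripper_force: 30.0
```

```bash
python3 s.py
python3 - <<'E'
from h import *
m=camera_model("wrist");p,d=snapshot("wrist");np.savez("pics/w3.npz",p=p,d=d,**m)
E
python3 fit.py pics/w3.npz | grep -E "plane|rms|disc-top"
```

```text
4.8 h 14.06 lat mm [-0.33 -0.36 -0.26] f ax 9.7 lat [-1.3 -0.5 -0.8] M ax -0.01 [-1.01  2.03  0.  ] grip 29.983129799365997 0.015089338444681966 J [  14.    7.  -26.  -14.  -28. -102.]
plane 1400 [-0.459 -0.222  0.86 ] tilt 30.7 lean yaw -154.3
disc c [0.0039 0.0054] skirt c [0.0101 0.0147] 583 rms 0.0005694448581248912
disc disc-top centre [0.6261 0.0126 0.1701] wing mid [0.6198 0.0095 0.1822]
skirt disc-top centre [0.6361 0.0105 0.1747] wing mid [0.6298 0.0074 0.1869]
wingtop disc-top centre [0.6309 0.0114 0.1723] wing mid [0.6246 0.0084 0.1844]
```

The cap is pressed about 6.5–7 mm. Now I'll turn it.

Request:
play_rows(
  deltas=[
    [0,0,0,-0.0193,-0.0098,0.0375],
    [0,0,0,-0.0193,-0.0098,0.0375],
    [0,0,0,-0.0193,-0.0098,0.0375],
    [0,0,0,-0.0193,-0.0098,0.0375],
  ],
)

```text
clock: 5.25
tool_pos: [0.6271, 0.0053, 0.1936]
orientation: [177.5, 30.0, -158.1]
force: [-4.1, -2.4, 8.4]
opening: 0.0147
gripper_force: 30.0
```

```bash
python3 s.py; python3 -c "
from go import *
show(D+.014*A,RG)"
```

```text
5.25 h 14.26 lat mm [ 0.31 -0.11  0.13] f ax 9.6 lat [ 0.2 -0.2  0. ] M ax -0.03 [-0.5   1.58  0.13] grip 29.98612940311432 0.014688104464257183 J [ 14.   7. -26. -14. -28. -71.]
t 5.25 shift mm [-0.2  0.2 -0.4] scaled [-0.0002  0.0002 -0.0004]
rotvec deg [ 14.05   7.25 -27.15] 31.4 scaled [ 0.0781  0.0403 -0.1508]
```

Request:
play_rows(
  deltas=[
    [0,0,0,-0.0193,-0.0098,0.0375],
    [0,0,0,-0.0193,-0.0098,0.0375],
    [0,0,0,-0.0193,-0.0098,0.0375],
    [0,0,0,-0.0193,-0.0098,0.0375],
    [0,0,0,-0.0193,-0.0098,0.0375],
    [0,0,0,0,0,0],
  ],
)

```text
clock: 5.85
tool_pos: [0.6271, 0.0053, 0.1937]
orientation: [-161.7, 24.4, -114.5]
force: [-4.5, -1.3, 8.8]
opening: 0.0148
gripper_force: 30.0
```

```bash
python3 s.py; python3 -c "
from go import *
show(D+.014*A,RG)"
```

```text
5.85 h 14.29 lat mm [ 0.41 -0.02  0.21] f ax 10.0 lat [-0.   0.9  0.2] M ax 0.05 [-0.63  1.64  0.17] grip 29.977853000164032 0.014770542326744823 J [ 14.   7. -26. -14. -28. -32.]
t 5.85 shift mm [-0.3  0.1 -0.5] scaled [-0.0004  0.0001 -0.0006]
rotvec deg [ 31.43  16.08 -60.85] 70.4 scaled [ 0.1746  0.0893 -0.3381]
```

Turned 70.4°, still pressed. Lift along +A: 15 mm slowly, check, then the rest.

Request:
play_rows(
  deltas=[
    [-0.0028,-0.0014,0.0054,0,0,0],
    [-0.0028,-0.0014,0.0054,0,0,0],
    [-0.0028,-0.0014,0.0054,0,0,0],
    [0,0,0,0,0,0],
  ],
)

```text
clock: 6.25
tool_pos: [0.6195, 0.002, 0.2056]
orientation: [-162.0, 24.4, -114.9]
force: [-0.0, 0.2, -0.9]
opening: 0.0146
gripper_force: 30.0
```

```bash
python3 s.py
```

```text
6.25 h 28.79 lat mm [-0.73 -0.1  -0.4 ] f ax -0.8 lat [-0.4  0.  -0.2] M ax 0.02 [-0.78  1.46  0.01] grip 29.97539073228836 0.014581122702559289 J [ 14.   5. -26. -13. -30. -33.]
```

Request:
play_rows(
  deltas=[
    [-0.0056,-0.0028,0.0108,0,0,0],
    [-0.0056,-0.0028,0.0108,0,0,0],
    [-0.0056,-0.0028,0.0108,0,0,0],
    [-0.0056,-0.0028,0.0108,0,0,0],
    [-0.0056,-0.0028,0.0108,0,0,0],
    [-0.0344,-0.0275,0,-0.0189,0.0372,0],
    [-0.0344,-0.0275,0,-0.0189,0.0372,0],
    [-0.0344,-0.0275,0,-0.0189,0.0372,0],
    [-0.0344,-0.0275,0,-0.0189,0.0372,0],
    [0,0,0,0,0,0],
  ],
)

```text
clock: 7.25
tool_pos: [0.4868, -0.098, 0.2489]
orientation: [179.9, -0.2, -118.8]
force: [1.2, 0.5, -1.4]
opening: 0.0152
gripper_force: 30.0
```

Run:
```python
from go import *
o=get_obs();print(o["clock"],o["tool_pos"],o["orientation"],o["joint_pos"].round(0),o["force"],o["opening"])
y=np.radians(o["orientation"][2]);Rt=R.from_euler('xyz',[180,0,o["orientation"][2]],degrees=True).as_matrix()
show([.4865,-.097,.095],Rt)
for n in("scene","top"):
    m=camera_model(n);p,d=snapshot(n);np.savez(f"pics/{n}1.npz",p=p,d=d,**m);P=cloud(d,m)
    k=red(p)&(abs(P[...,0]-.487)<.08)&(abs(P[...,1]+.097)<.08)&(P[...,2]>.05);q=P[k];print(n,k.sum(),np.percentile(q,[2,50,98],axis=0).round(3).tolist())
    cv2.imwrite(f"pics/{n}1.png",p)
p=cv2.imread("pics/scene1.png")[130:300,200:350];cv2.imwrite("pics/s1c.png",cv2.resize(p,None,fx=4,fy=3.5))
```

```text
7.25 [ 0.48682268 -0.09802788  0.2488533 ] [ 1.79906096e+02 -1.57747507e-01 -1.18825955e+02] [ 11.   4. -21.   0. -66. -40.] [ 1.17019257  0.54279169 -1.36082751] 0.015239512298982235
t 7.25 shift mm [  -0.3    1.  -153.9] scaled [-0.0004  0.0013 -0.1923]
rotvec deg [ 0.09 -0.16  0.  ] 0.2 scaled [ 0.0005 -0.0009  0.    ]
scene 630 [[0.458, -0.129, 0.194], [0.475, -0.115, 0.226], [0.503, -0.084, 0.255]]Traceback (most recent call last):
  File "<stdin>", line 7, in <module>
    return _quantile_unchecked(
        a, q, axis, out, overwrite_input, method, keepdims, weights)
    return _ureduce(a,
                    func=_quantile_ureduce_func,
    ...<5 lines>...
                    overwrite_input=overwrite_input,
                    method=method)
    r = func(a, **kwargs)
    result = _quantile(arr,
                       quantiles=q,
    ...<2 lines>...
                       out=out,
                       weights=wgt)
    slices_having_nans = np.isnan(arr[-1, ...])
                                  ~~~^^^^^^^^^
IndexError: index -1 is out of bounds for axis 0 with size 0
```

Request:
play_rows(
  deltas=[
    [0,0.0004,-0.048,0,0,0],
    [0,0.0004,-0.048,0,0,0],
    [0,0.0004,-0.048,0,0,0],
    [0,0,-0.048,0,0,0],
    [0,0,0,0,0,0],
  ],
)

```text
clock: 7.85
tool_pos: [0.4844, -0.0961, 0.0911]
orientation: [179.7, -0.1, -118.9]
force: [-0.9, -0.0, -1.6]
opening: 0.0148
gripper_force: 30.0
```

Run:
```python
from go import *
o=get_obs();print(o["clock"],o["tool_pos"],o["orientation"].round(1),o["force"].round(1),o["opening"])
m=camera_model("scene");p,d=snapshot("scene");P=cloud(d,m)
k=red(p)&(abs(P[...,0]-.487)<.08)&(abs(P[...,1]+.097)<.08)&(P[...,2]>.02);q=P[k];print(k.sum(),np.percentile(q,[0.5,50,99.5],axis=0).round(4).tolist())
top=q[:,2]
print(np.histogram(q[:,2],np.arange(.03,.11,.004)))
c=p[210:320,200:330];cv2.imwrite("pics/s2c.png",cv2.resize(c,None,fx=5,fy=5,interpolation=cv2.INTER_CUBIC))
```

```text
7.85 [ 0.48439891 -0.09607708  0.0911315 ] [ 1.797e+02 -1.000e-01 -1.189e+02] [-0.9 -0.  -1.6] 0.01482226835959246
440 [[0.4549, -0.1268, 0.0317], [0.4728, -0.1141, 0.0683], [0.5072, -0.0796, 0.158]]
(array([ 8, 19, 16, 20, 23, 21, 18, 31, 26, 91, 53,  5,  9,  8,  6, 13, 59,
        8,  0]), array([0.03 , 0.034, 0.038, 0.042, 0.046, 0.05 , 0.054, 0.058, 0.062,
       0.066, 0.07 , 0.074, 0.078, 0.082, 0.086, 0.09 , 0.094, 0.098,
       0.102, 0.106]))
```

View pics/s2c.png

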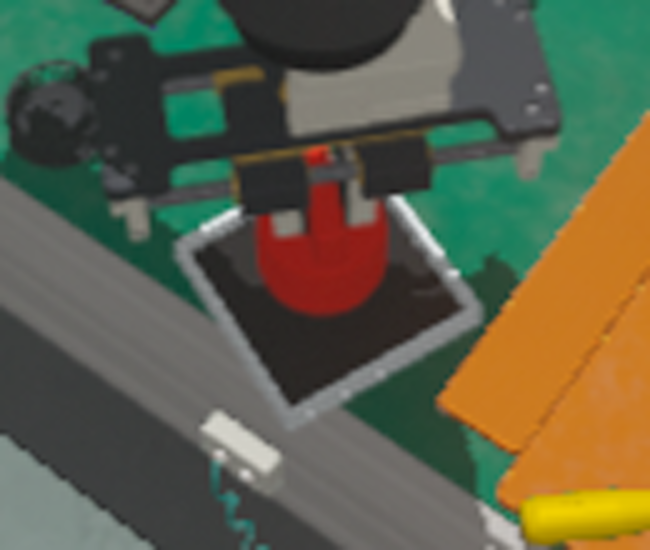

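The scene crop shows the cap upright above the tray, well inside the walls, centred at about (322,270). The gripper body is clear of the impeller. I'll lower it gently.

Request:
play_rows(
  deltas=[
    [0.0015,-0.0005,-0.012,0.001,0,0],
    [0.0005,0,-0.009,0,0,0],
    [0,0,-0.005,0,0,0],
    [0,0,0,0,0,0],
  ],
)

```text
clock: 8.3
tool_pos: [0.489, -0.0966, 0.0744]
orientation: [179.9, 0.2, -118.8]
force: [-0.8, 0.0, -0.5]
opening: 0.0147
gripper_force: 30.0
```

Request:
play_rows(
  deltas=[
    [0,0,-0.0012,0,0,0],
    [0,0,-0.0012,0,0,0],
    [0,0,0,0,0,0],
  ],
)

```text
clock: 8.6
tool_pos: [0.4889, -0.0966, 0.0724]
orientation: [179.9, 0.2, -118.8]
force: [0.3, 0.3, -1.2]
opening: 0.0149
gripper_force: 30.0
```

Expected contact is at TCP z ≈ 0.0655.

Request:
play_rows(
  deltas=[
    [0,0,-0.002,0,0,0],
    [0,0,-0.002,0,0,0],
    [0,0,-0.002,0,0,0],
    [0,0,-0.001,0,0,0],
    [0,0,0,0,0,0],
  ],
)

```text
clock: 9.1
tool_pos: [0.4887, -0.0967, 0.0665]
orientation: [179.9, 0.1, -118.8]
force: [0.3, -0.6, -0.8]
opening: 0.0148
gripper_force: 30.0
```

Request:
play_rows(
  deltas=[
    [0,0,-0.001,0,0,0],
    [0,0,0,0,0,0],
  ],
)

```text
clock: 9.3
tool_pos: [0.489, -0.0966, 0.0662]
orientation: [179.9, 0.2, -118.8]
force: [-1.4, 0.5, 3.5]
opening: 0.0146
gripper_force: 30.0
```

Request:
play_rows(
  deltas=[
    [0,0,-0.0006,0,0,0],
    [0,0,0,0,0,0],
  ],
)

```text
clock: 9.5
tool_pos: [0.489, -0.0966, 0.0661]
orientation: [179.9, 0.2, -118.8]
force: [-3.0, 2.6, 9.2]
opening: 0.0147
gripper_force: 30.0
```

Request:
play_rows(
  deltas=[
    [0,0,0,0,0,0],
    [0,0,0,0,0,0],
    [0,0,0,0,0,0],
    [0,0,0,0,0,0],
  ],
  gripper=0.0,
)

```text
clock: 9.9
tool_pos: [0.4888, -0.0967, 0.0653]
orientation: [179.9, 0.1, -118.8]
force: [0.5, -0.4, 0.2]
opening: 0.0404
gripper_force: 0.0
```

Request:
play_rows(
  deltas=[
    [0,0,0.006,0,0,0],
    [0,0,0.012,0,0,0],
    [0,0,0.03,0,0,0],
    [0,0,0.05,0,0,0],
    [-0.01,0,0.05,0,0,0],
    [0,0.05,0.02,0,0,0],
    [0,0.05,0,0,0,0],
    [0,0.05,0,0,0,0],
    [0,0.05,0,0,0,0],
    [0,0,0,0,0,0],
  ],
)

```text
clock: 10.9
tool_pos: [0.4813, 0.0669, 0.201]
orientation: [180.0, 0.3, -118.6]
force: [-0.2, 0.4, -0.3]
opening: 0.044
gripper_force: 0.0
```

Run:
```python
from go import *
for n in("scene","top"):
    m=camera_model(n);p,d=snapshot(n);P=cloud(d,m);b=np.zeros((384,512),bool);b[200:310,220:315]=1 
    if n=="top":b[:]=0;b[190:250,265:325]=1
    k=red(p)&b;q=P[k];print(n,k.sum(),np.percentile(q,[1,50,99],axis=0).round(4).tolist(),q.mean(0))
    t=q[abs(q[:,2]-.044)<.004];c=t.mean(0);print("disc normal",np.linalg.svd(t-c)[2][2].round(3),c.round(3))
    cv2.imwrite(f"pics/{n}9.png",p)
p=cv2.imread("pics/scene9.png")[120:350,120:440];cv2.imwrite("pics/fin.png",cv2.resize(p,None,fx=2.5,fy=2.5,interpolation=cv2.INTER_CUBIC))
```

```text
scene 656 [[0.4598, -0.1272, 0.0057], [0.482, -0.1046, 0.0439], [0.5168, -0.0575, 0.0731]] [ 0.4829812  -0.10402809  0.04610897]
disc normal [ 0.008  0.009 -1.   ] [ 0.488 -0.099  0.044]
top 328 [[0.4604, -0.1291, 0.0031], [0.4882, -0.0948, 0.044], [0.5206, -0.0671, 0.0741]] [ 0.48896366 -0.09552208  0.05043992]
disc normal [-0.001 -0.01   1.   ] [ 0.487 -0.095  0.043]
```

View pics/fin.png

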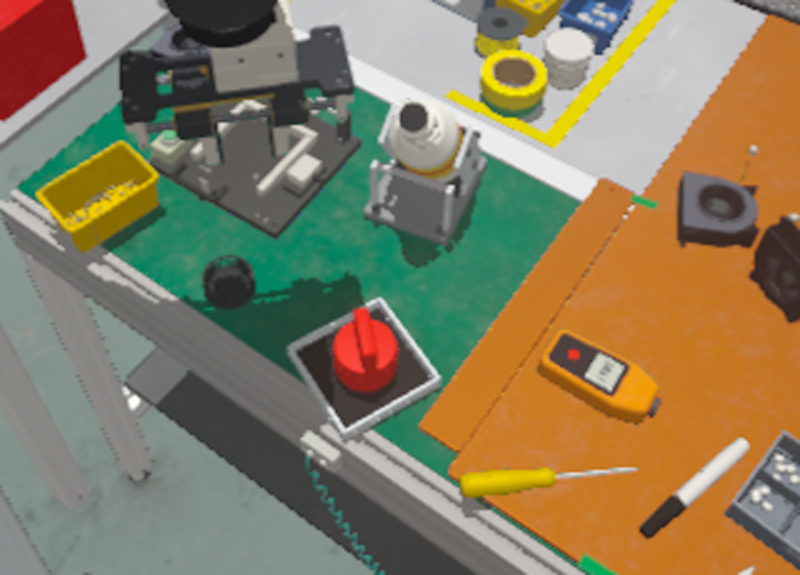

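The cap stands upright in the tray at (365,350), with the disc level at z = 0.044 m. The bottle's neck is bare, the bystanders are unmoved and the gripper is clear.

```bash
python3 -c "
from plant import *
print(close_job())"
```

```text
the job is handed in; nothing more can be done
None
```

The job is handed in at about 11 s of the 48 s allowed: the cap was pressed, turned 70°, lifted off and set down level on its rim, wing up, in the aluminium tray, and the final picture showed the bystanders unmoved.

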